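Put the paddle board away between its neighbours

ROBOT

A 6-joint arm with a two-finger parallel gripper is mounted at the origin on the work surface. World frame = base frame: x ahead of the robot, y to its left, z up, the work surface at z = 0. Lengths are in m, angles in rad, forces in N, time in s.
With the tool pointing down it reaches from about 0.3 to 0.85 m from the base axis. Payload 5.4 kg.
Tool frame: the origin (TCP) lies midway between the tips of the shut fingers; the grasp point (between the pads) lies 19 mm behind it; z points along the fingers, y is the line along which they close (so a half turn about z gives the same grasp; the last joint's range is limited). The gripper opens to 85 mm and grips with 20 to 120 N. Pads are 22 mm wide; open, the fingers measure 114 mm over their backs; the gripper's body (76 mm by 85 mm) begins 54 mm behind the grasp point. The pads swing forward as they close: fully open they stand 13 mm farther back than shut.
Start: joints at [-1.317, 0.158, 1.597, -0, 1.386, -0.21], TCP at [0.257, -0.514, 0.231] pointing down, gripper open.
Joint ranges: [-2.91, 2.91], [-0.94, 2.29], [0.18, 2.7], [-1.29, 4.43], [0.17, 2.64], [-3, 3]. Speed limits (rad/s): [2.57, 2.57, 3.14, 3.14, 3.14, 3.14].

INTERFACE

Orientations are given as [roll, pitch, yaw] about the fixed x, y, z axes, in that order (R = Rz(yaw) Ry(pitch) Rx(roll)).
In Python, from cell import env, get_image, camera_params gives the robot as it stands.
- The arm moves only by the shell command python3 -m creep 'ROWS' [OPENING]. ROWS is text: rows parted by semicolons, each of 6 numbers parted by spaces: the shift along the world's x, y, z in m, then the turn, a rotation vector about the world's x, y, z in rad. In form: x y z wx wy wz; .... A call has 1 to 10 rows; each row shifts and turns the commanded pose from where the row before left it; what a row does not reach is not made up. A row lasts 1/10 s, in which the tool goes at most 50 mm and 8.59 degrees, less where a joint would pass 70% of its speed; a pose out of reach is approached as far as the arm can. A call is refused whole if a number of a shift passes 0.05 or a number of a turn 0.15, either way. A call with a gripper value outside its range is refused whole. OPENING is the closure in counts, from 0 (fully open) to 255 (shut), set as the call begins (- or left out, the last holds). The fingers move at their own pace and stop on an object; the grip force is fixed at half the most. Time passes only in rows, so rows that do not move let the fingers close. It gives the time, the measured TCP pose, the force, the opening and the grip force at its end, in the units of the state.
- env.state(): the state, without advancing time (a new reading comes with each control period).
- get_image(name): name is "scene" or "top"; returns the picture (400x640x3 uint8, blue, green, red); there is no depth.
- camera_params(name): a dict with "fx", "fy", "cx", "cy" (pixels), "world_to_cam" (4x4, takes a point from world to camera coordinates). Camera axes: x right, y up, looking along -z (the intrinsics and any distortion apply to the point x, -y, -z); pixel columns grow to the right and rows downward; lengths in m; the calibration is good to about 2 mm. A picture is of the moment at which its call begins. camera_params takes no time and is no camera call.
- env.sign_off(): hands the job in; it is judged then, once.
The state is a dict: "time_s": time; "joint_positions": joint angles; "joint_velocities": joint speeds; "effort": joint torques, N m; "eef_pos": TCP position; "eef_rot": TCP orientation; "force": force on the tool from outside, world axes, zero at the start; "torque": the same for the moment, N m; "width": finger opening in m; "gripper_force": force on a finger pad.
Only numpy, scipy, OpenCV 4.12 (cv2) and the standard library are available. Lean on these libraries where they do the work, as an engineer would, in place of code of your own. Each camera call takes 0.05 s, during which the arm holds its last target. There are 200 camera calls.

TASK

Take the chopping board with the handle out of the peg drainer and put it away in the steel rack, slid in between the two boards standing there so that it pushes them apart: down on the rack's base, upright, handle up, its ends about level with theirs. Let it down under control rather than dropping it, keep the other two boards standing in the rack, and leave everything else on the counter where it is.

Things in the scene. Friction and masses are not known exactly. Their poses are not given: they have to be found in the camera images.
- paddle_board: the wooden paddle-shaped chopping board to put away, standing on its long edge with its handle up: blade 180 mm long (own x), 20 mm thick (own y), 110 mm high, lower long edge fully rounded (10 mm radius); on top in the middle a flat handle tab 50 mm long (x), 20 mm thick (y), from 110 to 175 mm up. 0.23 to 0.46 kg. Origin: middle of the lower edge; z up. Same front and back. It starts in the drainer
- paddle_handle (a point): middle of the paddle board's handle tab, 150 mm above its lower edge; axes as the board's
- drainer: wooden peg drainer fixed to the counter: base 200 (x) x 120 (y) x 18 mm high with two rows of four upright pegs (10 mm thick, tops 73 mm above the counter, at x = -60 and +60 mm, y = -48, -16, 16, 48 mm). The paddle board stands loosely on the base in the middle slot (22 mm wide, along x). Origin: centre of its underside, on the counter
- rack: steel board rack fixed to the counter: base plate 210 (x) x 115 (y) mm, 12 mm thick, with an upright wire hoop 82 mm high (above the counter) at either end in y; the hoops' inner faces are 72 mm apart (y = -36 and +36 mm), open at the x ends. Origin: centre of its underside, on the counter; x runs along the boards. It and the drainer may be on either side of the counter
- left_board: plain wooden chopping board without handle, on the rack's +y side: stands upright and loose on the rack base, 180 mm long (x), 22 mm thick (y), 100 mm high (so its top is 112 mm above the counter), top edge fully rounded (11 mm radius), 0.21 to 0.42 kg, smooth oiled wood (friction about 0.3). It can slide and lean until it meets the hoop. Origin: middle of its underside, z up. The free gap between it and the right board is only 6 to 12 mm
- right_board: its twin on the rack's -y side, same size and shape; origin: middle of its underside
- cooker: bystander: aluminium pressure-cooker pot without its lid, 220 mm across, 150 mm high, two black side handles; origin: its underside
- steam_weight: bystander: steel steam weight, turned, 42 mm across, 60 mm high, standing; origin: its underside
- gasket: bystander: red gasket ring lying flat, 200 mm outside diameter, 10 mm high; origin: its underside
- spoon: bystander: wooden spoon lying on the counter, 200 mm long; origin: near its middle
- glass_lid: bystander: glass lid with steel rim and black knob lying flat, 195 mm across, 52 mm high; origin: its underside
- jar: bystander: small glass jar with steel cap, 52 mm across, 75 mm high, standing; origin: its underside
- mug: bystander: white mug, 80 mm across, 90 mm high; origin: its underside
There are look-alikes about, which are no part of the job. Leave any white look-alike of the paddle_board alone. What is shaped like the right_board but purple is not meant.

How it is judged:
On the way:
1. the paddle board is lifted clear of the drainer's pegs (height (world z) of paddle_board above 0.08 m and angle between paddle_board's own z axis and vertical below 0.35 rad), for 0.1 s.
At the end, for the whole second after the job is handed in: Paddle board on the rack base (within 6 mm), upright (0.12 rad), within 12 mm of the rack's middle and 0.12 rad of its direction, ends within 25 mm of both neighbours'; these on the base either side (over 14 mm from middle, tilt under 0.15 rad, raised under 8 mm); all at rest (z of paddle_board in the frame of rack between 0.006 and 0.018 m and y of paddle_board in the frame of rack between -0.012 and 0.012 m and y of left_board in the frame of rack above 0.014 m and y of right_board in the frame of rack below -0.014 m and x of paddle_board in the frame of left_board between -0.025 and 0.025 m and x of paddle_board in the frame of right_board between -0.025 and 0.025 m and angle between the x axis of paddle_board and the x axis of rack, either way round below 0.12 rad and angle between paddle_board's own z axis and vertical below 0.12 rad and angle between each of left_board, right_board's own z axis and vertical below 0.15 rad and z of each of left_board, right_board in the frame of rack below 0.02 m and linear speed of each of paddle_board, left_board, right_board below 0.02 m/s); the robot touches nothing.
It fails at once if the paddle board is dropped or rammed into the rack (faster than 0.5 m/s while between the boards) (x of paddle_board in the frame of rack between -0.1 and 0.1 m and y of paddle_board in the frame of rack between -0.05 and 0.05 m and z of paddle_board in the frame of rack between 0 and 0.115 m and linear speed of paddle_board above 0.5 m/s).
It fails at once if one of the two rack boards is tipped over (beyond 0.4 rad) or lifted out (more than 25 mm) (angle between any of left_board, right_board's own z axis and vertical above 0.4 rad or z of any of left_board, right_board in the frame of rack above 0.037 m).
It fails at once if a bystander is moved by more than 30 mm (distance of any of cooker, steam_weight, gasket, spoon, glass_lid, jar, mug from where it was at the start of the episode above 0.03 m).
It also fails if it takes over 38 s, if anything falls off the work surface, if the arm or the gripper's body presses on something with over 40 N, if the wrist force passes 120 N, or if a joint passes its speed limit or range.

## Working session

There is one attempt and no reset: what is moved stays moved. The work goes in short steps, Python scripts to look and compute and a shell command to move; the robot and the scene stay as the last step left them, time stands still between calls to the robot, and variables do not carry over. Pictures are saved under pics/ and viewed, at most 10 in all, crops included, and the job is handed in when it is done.

```bash
mkdir -p pics; ls; python3 - <<'E'
from cell import env,get_image,camera_params
import cv2
for n in("scene","top"):
    cv2.imwrite(f"pics/{n}0.png",get_image(n)); p=camera_params(n); print(n,p)
s=env.state();print(s)
E
```

```text
pics
scene {'fx': 420.61645267520237, 'fy': 420.61645267520237, 'cx': 331.9223760565853, 'cy': 198.61518311758076, 'world_to_cam': array([[ 0.76702218,  0.64140079,  0.01679258, -0.43378718],
       [-0.51038629,  0.59406946,  0.62176146,  0.16447018],
       [ 0.38882233, -0.48547554,  0.78302663, -1.5357859 ],
       [ 0.        ,  0.        ,  0.        ,  1.        ]])}
top {'fx': 474.1884931978201, 'fy': 474.1884931978201, 'cx': 325.0890668157027, 'cy': 202.5487080067292, 'world_to_cam': array([[ 0.00635623, -0.99991452,  0.01142626,  0.01766089],
       [ 0.99936057,  0.00675394,  0.03511177, -0.52222599],
       [-0.03518595,  0.01119578,  0.99931807, -1.79987358],
       [ 0.        ,  0.        ,  0.        ,  1.        ]])}
{'time_s': 0.1, 'joint_positions': array([-1.31706862e+00,  1.58954019e-01,  1.59814173e+00, -1.87539551e-05,
        1.38618970e+00, -2.10102296e-01]), 'joint_velocities': array([ 0.00032454, -0.00151867, -0.00143485, -0.00013383, -0.0019273 ,
       -0.00046574]), 'effort': array([-4.15043714e-04, -3.96991932e+01, -3.32337213e+01, -1.95408984e-04,
        4.19289645e-03, -2.06816985e-06]), 'eef_pos': array([ 0.25707489, -0.51371575,  0.23041559]), 'eef_rot': array([-3.13993324e+00, -3.35024544e-04,  4.63833179e-01]), 'force': array([ 0.03999307, -0.38361311, -0.23709849]), 'torque': array([ 0.02618266, -0.00061586,  0.00590591]), 'gripper_force': 0.0, 'width': 0.08551555633612827}
```

View pics/scene0.png

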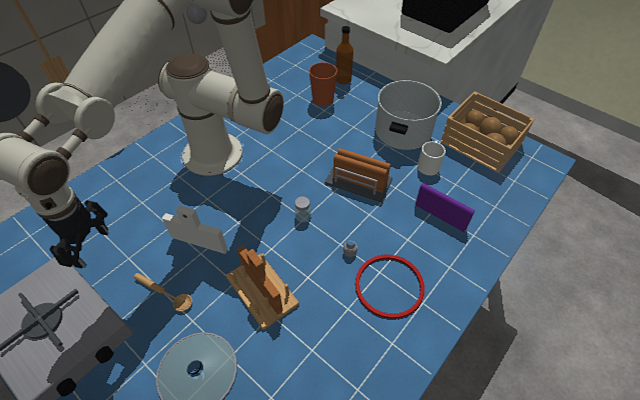

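View pics/top0.png

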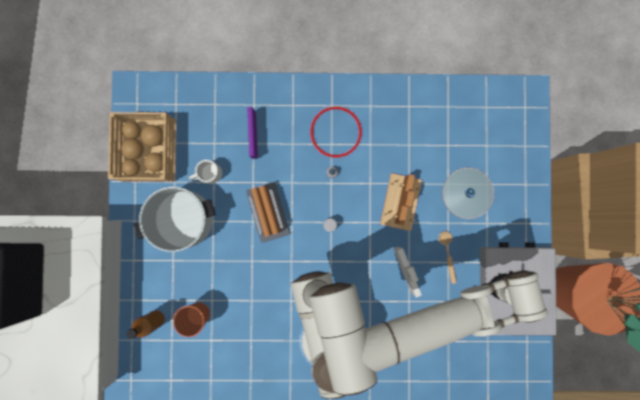

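The top view shows the rack with its two boards near px (268,211), the drainer with the paddle near (402,201), the purple decoy at (253,132) and the white decoy at (407,270). Next I'll zoom in on the rack and drainer.

```bash
python3 - <<'E'
import cv2,numpy as np
t=cv2.imread("pics/top0.png");s=cv2.imread("pics/scene0.png")
def c(i,x,y,w=80,h=60,k=5): return cv2.resize(i[y:y+h,x:x+w],None,fx=k,fy=k,interpolation=cv2.INTER_CUBIC)
o=np.vstack([np.hstack([c(t,230,180),c(t,362,170)]),np.hstack([c(s,320,145),c(s,220,242,107,80,3.75)[:300,:400]])]) if 0 else np.vstack([np.hstack([c(t,230,180),c(t,362,170)]),np.hstack([c(s,320,145),cv2.resize(s[240:333,215:305],(400,300)) if 0 else cv2.resize(s[242:332,205:325],(400,300),interpolation=cv2.INTER_CUBIC)])])
cv2.imwrite("pics/z0.png",o)
E
```

```text
(no output)
```

View pics/z0.png

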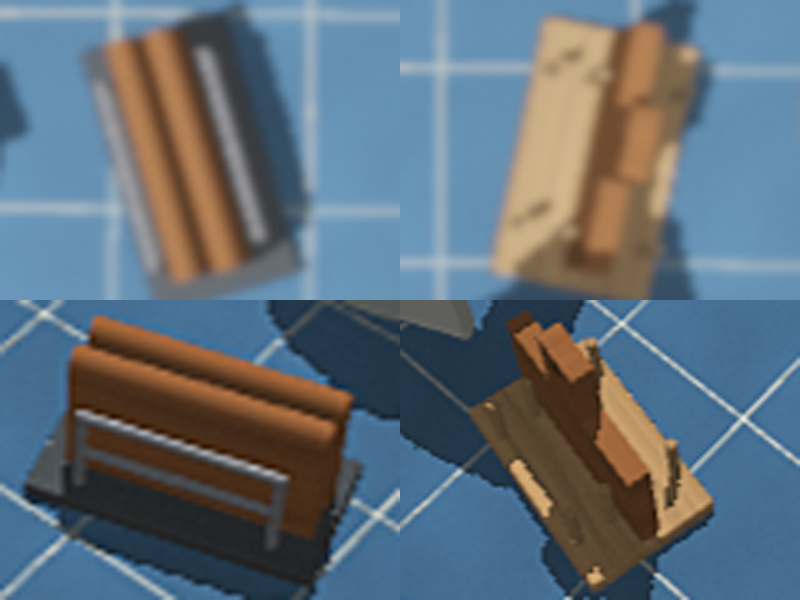

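The zoom shows the rack boards' ridges running (120,42)–(187,280) and (163,33)–(233,270) in the top-left crop. The paddle handle top is near (635,140) in the top-right crop. Unproject these.

```bash
cat > h.py <<'E'
import numpy as np
from cell import camera_params
def unproj(n,u,v,z):
    p=camera_params(n);T=p["world_to_cam"];R,t=T[:3,:3],T[:3,3]
    d=R.T@np.array([(u-p["cx"])/p["fx"],-(v-p["cy"])/p["fy"],-1]);c=-R.T@t
    return c+d*(z-c[2])/d[2]
E
python3 - <<'E'
from h import *
def line(name,n,off,k,pts,z,base=(0,0)):
    P=[unproj(n,off[0]+(u-base[0]+.5)/k-.5,off[1]+(v-base[1]+.5)/k-.5,z) for u,v in pts]
    P=np.array(P);a=P[0]-P[-1];print(name,P[:,:2].round(4).tolist(),"mid",P.mean(0)[:2].round(4),"len",np.linalg.norm(a).round(4),"yaw",np.arctan2(a[1],a[0]).round(3))
T=("top",(230,180),5)
line("Lridge",*T,[(120,42),(187,280)],.112)
line("Rridge",*T,[(163,33),(233,270)],.112)
line("gap",*T,[(143,38),(208,274)],.108)
line("base far edge+R",*T,[(83,52),(240,10),(302,265)],.012)
line("hoopL",*T,[(97,80),(155,272)],.082)
line("hoopR",*T,[(203,50),(260,240)],.082)
T=("top",(362,170),5)
line("blade ends",*T,[(646,25),(602,257)],.128,(400,0))
line("handle",*T,[(642,105),(626,180)],.193,(400,0))
line("drainer",*T,[(545,15),(697,45),(493,270)],.018,(400,0))
S=("scene",(320,145),5)
line("sR",*S,[(333,435),(78,355)],.112,(0,300));line("sL",*S,[(350,398),(98,322)],.112,(0,300))
S=("scene",(205,242),400/120)
line("s handle",*S,[(575,365),(530,320)],.193,(400,300));
line("s bladeend",*S,[(645,480),(602,433)],.128,(400,300))
E
```

```text
Lridge [[0.5691, 0.2796], [0.3985, 0.2297]] mid [0.4838 0.2546] len 0.1777 yaw 0.285
Rridge [[0.5758, 0.2488], [0.4059, 0.1968]] mid [0.4908 0.2228] len 0.1777 yaw 0.297
gap [[0.5723, 0.2636], [0.4028, 0.2151]] mid [0.4876 0.2394] len 0.1764 yaw 0.279
base far edge+R [[0.5677, 0.3216], [0.6006, 0.2026], [0.4069, 0.1536]] mid [0.5251 0.2259] len 0.2325 yaw 0.807
hoopL [[0.5431, 0.3003], [0.4032, 0.2564]] mid [0.4731 0.2783] len 0.1466 yaw 0.304
hoopR [[0.5656, 0.2231], [0.427, 0.1801]] mid [0.4963 0.2016] len 0.1451 yaw 0.301
blade ends [[0.6201, -0.2837], [0.4539, -0.2522]] mid [ 0.537 -0.268] len 0.1691 yaw -0.187
handle [[0.5587, -0.2684], [0.507, -0.2574]] mid [ 0.5329 -0.2629] len 0.0528 yaw -0.21
drainer [[0.6377, -0.2277], [0.6156, -0.3438], [0.4433, -0.1885]] mid [ 0.5655 -0.2533] len 0.1983 yaw -0.199
sR [[0.5803, 0.2498], [0.4117, 0.1979]] mid [0.496  0.2238] len 0.1764 yaw 0.298
sL [[0.5699, 0.2835], [0.4023, 0.2302]] mid [0.4861 0.2568] len 0.1759 yaw 0.308
s handle [[0.546, -0.2703], [0.4918, -0.2652]] mid [ 0.5189 -0.2678] len 0.0545 yaw -0.093
s bladeend [[0.6244, -0.284], [0.5719, -0.2775]] mid [ 0.5981 -0.2807] len 0.0529 yaw -0.124
```

```bash
python3 -m creep '0.02 0.018 0.014 0 0 -0.066;0.027 0.025 0.01 0 0 -0.066;0.029 0.025 0.01 0 0 -0.066;0.029 0.026 0.01 0 0 -0.066;0.029 0.026 0.005 0 0 -0.066;0.029 0.026 0 0 0 -0.066;0.029 0.026 0 0 0 -0.066;0.029 0.026 0 0 0 -0.066;0.029 0.026 0 0 0 -0.066;0.027 0.024 0 0 0 -0.066' 0; python3 -m creep '0 0 0 0 0 0;0 0 0 0 0 0;0 0 0 0 0 0'
python3 - <<'E'
from cell import get_image
import cv2,numpy as np
t=get_image("top");s=get_image("scene")
cv2.imwrite("pics/z1.png",np.hstack([cv2.resize(t[160:240,362:442],(400,400),interpolation=cv2.INTER_CUBIC),cv2.resize(s[180:340,180:340],(400,400),interpolation=cv2.INTER_CUBIC)]))
E
```

```text
time_s: 1.1
eef_pos: [0.5352, -0.2646, 0.2798]
eef_rot: [-3.141, 0.001, -0.198]
force: [0.1, -0.4, 0.7]
width: 0.0852
gripper_force: 0.0
time_s: 1.4
eef_pos: [0.5335, -0.2669, 0.28]
eef_rot: [3.141, 0.001, -0.197]
force: [-0.5, -0.0, 0.3]
width: 0.0857
gripper_force: 0.0
```

View pics/z1.png

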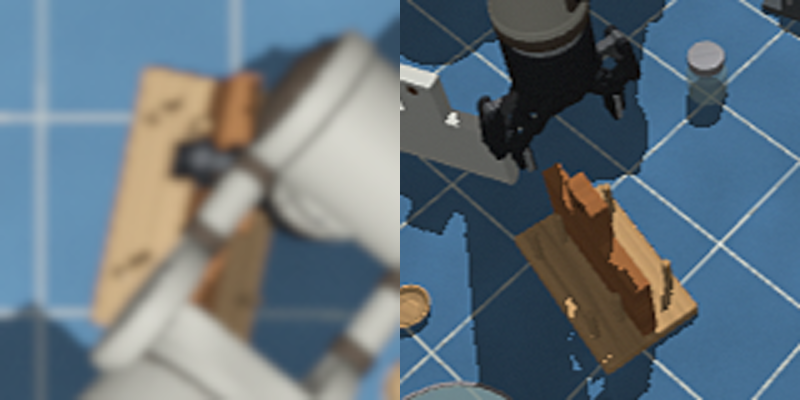

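The gripper hangs centred over the handle, with the fingers either side of the board. Descend and grasp.

```bash
python3 -m creep '0 0 -0.015 0 0 0;0 0 -0.02 0 0 0;0 0 -0.02 0 0 0;0 0 -0.02 0 0 0;0 0 -0.02 0 0 0;0 0 -0.02 0 0 0;0 0 -0.01 0 0 0;0 0 -0.005 0 0 0;0 0 0 0 0 0;0 0 0 0 0 0'; python3 -m creep '0 0 0 0 0 0;0 0 0 0 0 0;0 0 0 0 0 0;0 0 0 0 0 0;0 0 0 0 0 0;0 0 0 0 0 0;0 0 0 0 0 0;0 0 0 0 0 0;0 0 0 0 0 0;0 0 0 0 0 0' 255
```

```text
time_s: 2.5
eef_pos: [0.5346, -0.2667, 0.1512]
eef_rot: [3.141, -0.001, -0.196]
force: [-0.5, -0.6, 0.8]
width: 0.0857
gripper_force: 0.0
time_s: 3.5
eef_pos: [0.5344, -0.2664, 0.1506]
eef_rot: [3.141, -0.001, -0.196]
force: [-0.4, -0.9, 3.4]
width: 0.0194
gripper_force: 59.6
```

```bash
python3 -m creep '0 0 0.01 0 0 0;0 0 0.015 0 0 0;0 0 0.02 0 0 0;0 0 0.02 0 0 0;0 0 0.02 0 0 0;0 0 0.02 0 0 0;0 0 0.02 0 0 0;0 0 0.015 0 0 0;0 0 0.01 0 0 0;0 0 0 0 0 0'; python3 -m creep '-0.002 0.02 0 0 0 0.025;-0.003 0.03 0 0 0 0.03;-0.005 0.04 0 0 0 0.04;-0.005 0.045 0 0 0 0.045;-0.005 0.045 0 0 0 0.045;-0.005 0.045 0 0 0 0.045;-0.005 0.045 0 0 0 0.045;-0.005 0.045 0 0 0 0.045;-0.005 0.045 0 0 0 0.045;-0.005 0.045 0 0 0 0.045';python3 -m creep '-0.002 0.04 0 0 0 0.04;0 0.03 0 0 0 0.02;0 0.02 0 0 0 0.02;0 0.01 0 0 0 0.006;0 0 0 0 0 0;0 0 0 0 0 0;0 0 0 0 0 0'
python3 - <<'E'
from cell import get_image
import cv2,numpy as np
t=get_image("top");s=get_image("scene")
cv2.imwrite("pics/t2.png",t);cv2.imwrite("pics/s2.png",s)
cv2.imwrite("pics/z2.png",np.hstack([cv2.resize(t[165:265,220:300],(400,500),interpolation=cv2.INTER_CUBIC),cv2.resize(s[90:215,310:410],(400,500),interpolation=cv2.INTER_CUBIC)]))
E
```

```text
time_s: 4.5
eef_pos: [0.5347, -0.2666, 0.3022]
eef_rot: [3.14, -0.003, -0.196]
force: [0.5, -0.6, -2.8]
width: 0.0194
gripper_force: 59.1
time_s: 5.5
eef_pos: [0.4881, 0.1405, 0.2991]
eef_rot: [-3.141, 0.002, 0.216]
force: [0.9, -1.0, -2.8]
width: 0.0192
gripper_force: 59.3
time_s: 6.2
eef_pos: [0.4874, 0.2377, 0.3001]
eef_rot: [3.141, 0.0, 0.298]
force: [0.0, 0.4, -2.1]
width: 0.0188
gripper_force: 59.3
```

View pics/z2.png

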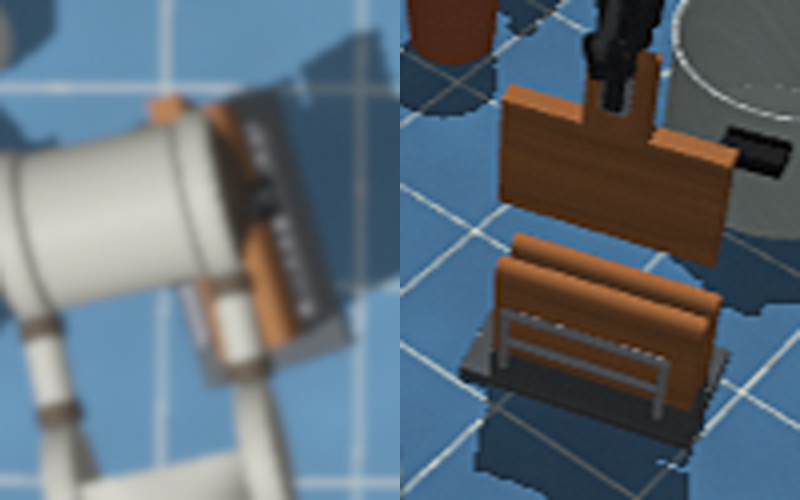

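```bash
python3 - <<'E'
from h import *
ex=np.array([np.cos(.297),np.sin(.297)]);ey=np.array([-ex[1],ex[0]]);tcp=np.array([.4874,.2377])
def line(name,pts,z):
    P=np.array([unproj("scene",310+(u-400+.5)/4-.5,90+(v+.5)/4-.5,z) for u,v in pts])[:,:2];a=P[1]-P[0]
    print(name,"len",np.linalg.norm(a).round(4),"yaw",np.arctan2(a[1],a[0]).round(3),"mid rel tcp: x %.4f y %.4f"%((P.mean(0)-tcp)@ex,(P.mean(0)-tcp)@ey))
line("paddle top near edge",[(500,103),(734,166)],.2775)
line("paddle top far edge",[(511,87),(738,150)],.2775)
line("paddle bottom",[(502,205),(716,265)],.169)
line("R ridge",[(499,262),(705,331)],.112)
line("L ridge",[(514,238),(719,298)],.112)
E
```

```text
paddle top near edge len 0.1817 yaw 0.326 mid rel tcp: x -0.0005 y -0.0102
paddle top far edge len 0.1785 yaw 0.311 mid rel tcp: x -0.0015 y 0.0087
paddle bottom len 0.178 yaw 0.329 mid rel tcp: x -0.0003 y -0.0046
R ridge len 0.1799 yaw 0.273 mid rel tcp: x 0.0025 y -0.0171
L ridge len 0.1782 yaw 0.319 mid rel tcp: x 0.0024 y 0.0177
```

The paddle hangs centred over the gap, about 2 mm short in x and within about 1 mm sideways. Lower it.

```bash
python3 -m creep '0.002 0.001 -0.01 0 0 0;0 0 -0.012 0 0 0;0 0 -0.012 0 0 0;0 0 -0.01 0 0 0;0 0 -0.006 0 0 0;0 0 -0.005 0 0 0;0 0 -0.005 0 0 0;0 0 -0.005 0 0 0;0 0 -0.004 0 0 0;0 0 -0.004 0 0 0'; python3 -m creep '0 0 -0.004 0 0 0;0 0 -0.004 0 0 0;0 0 -0.004 0 0 0;0 0 -0.004 0 0 0;0 0 -0.004 0 0 0;0 0 0 0 0 0'
```

```text
time_s: 7.3
eef_pos: [0.4893, 0.2397, 0.2271]
eef_rot: [3.141, -0.0, 0.3]
force: [-0.5, 0.1, -2.4]
width: 0.0192
gripper_force: 59.3
time_s: 7.9
eef_pos: [0.4888, 0.2396, 0.2065]
eef_rot: [-3.142, 0.001, 0.3]
force: [-1.1, -0.3, -2.9]
width: 0.0194
gripper_force: 59.3
```

```bash
python3 - <<'E'
from cell import get_image
import cv2,numpy as np
t=get_image("top");s=get_image("scene")
cv2.imwrite("pics/z3.png",np.hstack([cv2.resize(t[165:265,220:300],(400,500),interpolation=cv2.INTER_CUBIC),cv2.resize(s[110:210,320:400],(400,500),interpolation=cv2.INTER_CUBIC)]))
E
```

```text
(no output)
```

View pics/z3.png

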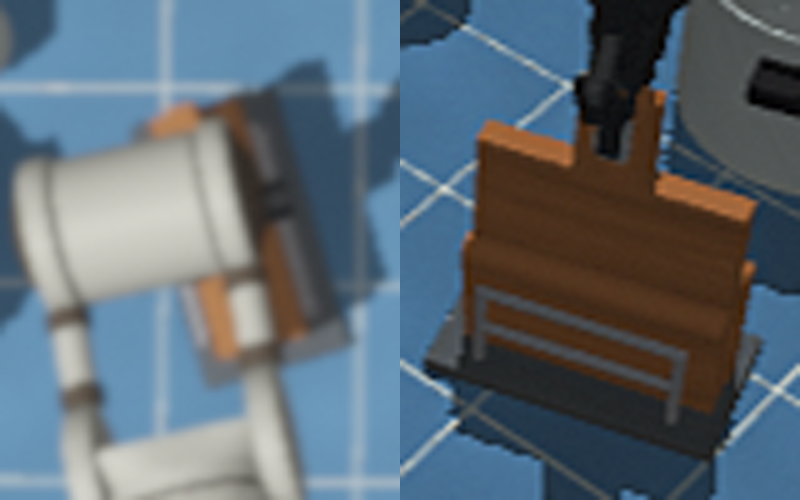

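The paddle is between the boards, with the ends level and both neighbours upright. Forces are tiny, so I'll continue down about 60 mm to TCP z ≈ 0.145.

```bash
python3 -m creep '0 0 -0.005 0 0 0;0 0 -0.006 0 0 0;0 0 -0.006 0 0 0;0 0 -0.006 0 0 0;0 0 -0.006 0 0 0;0 0 -0.006 0 0 0;0 0 -0.006 0 0 0;0 0 -0.005 0 0 0;0 0 -0.004 0 0 0;0 0 0 0 0 0'; python3 -m creep '0 0 -0.004 0 0 0;0 0 -0.003 0 0 0;0 0 -0.002 0 0 0;0 0 0 0 0 0;0 0 0 0 0 0'
```

```text
time_s: 9.0
eef_pos: [0.4888, 0.2391, 0.1563]
eef_rot: [3.141, 0.002, 0.3]
force: [0.3, -0.9, -4.3]
width: 0.0191
gripper_force: 59.3
time_s: 9.5
eef_pos: [0.4891, 0.2396, 0.1482]
eef_rot: [3.141, 0.0, 0.3]
force: [0.0, -1.3, -2.8]
width: 0.0195
gripper_force: 59.4
```

```bash
python3 -m creep '0 0 -0.002 0 0 0;0 0 -0.001 0 0 0;0 0 0 0 0 0;0 0 0 0 0 0'; python3 -m creep '0 0 -0.001 0 0 0;0 0 -0.001 0 0 0;0 0 0 0 0 0;0 0 0 0 0 0'
```

```text
time_s: 9.9
eef_pos: [0.4892, 0.2398, 0.1452]
eef_rot: [-3.142, 0.0, 0.3]
force: [-0.3, -0.2, -2.6]
width: 0.0198
gripper_force: 59.4
time_s: 10.3
eef_pos: [0.4894, 0.2399, 0.1446]
eef_rot: [3.142, -0.001, 0.3]
force: [-2.8, -2.0, 5.4]
width: 0.0194
gripper_force: 60.6
```

Contact with the base, at the expected height. Release, retreat and check.

```bash
python3 -m creep '0 0 0 0 0 0;0 0 0 0 0 0;0 0 0 0 0 0;0 0 0 0 0 0;0 0 0 0 0 0;0 0 0 0 0 0;0 0 0 0 0 0;0 0 0 0 0 0' 0; python3 -m creep '0 0 0.01 0 0 0;0 0 0.015 0 0 0;0 0 0.025 0 0 0;0 0 0.025 0 0 0;0 0 0.025 0 0 0;0 0 0.025 0 0 0;0 0 0.02 0 0 0;0 0 0.01 0 0 0'; python3 -m creep '-0.02 -0.03 0 0 0 0;-0.02 -0.03 0 0 0 0;-0.02 -0.04 0 0 0 0;-0.02 -0.04 0 0 0 0;-0.02 -0.04 0 0 0 0;-0.01 -0.03 0 0 0 0;0 -0.01 0 0 0 0;0 0 0 0 0 0'
python3 - <<'E'
from cell import get_image
import cv2,numpy as np
t=get_image("top");s=get_image("scene")
cv2.imwrite("pics/z4.png",np.hstack([cv2.resize(t[165:265,220:300],(400,500),interpolation=cv2.INTER_CUBIC),cv2.resize(s[110:210,320:400],(400,500),interpolation=cv2.INTER_CUBIC)]))
E
```

```text
time_s: 11.1
eef_pos: [0.4892, 0.2398, 0.1433]
eef_rot: [-3.142, 0.0, 0.3]
force: [0.4, 0.6, 0.4]
width: 0.0855
gripper_force: 0.0
time_s: 11.9
eef_pos: [0.4902, 0.24, 0.3023]
eef_rot: [3.141, -0.005, 0.3]
force: [0.1, 0.6, 0.9]
width: 0.0855
gripper_force: 0.0
time_s: 12.7
eef_pos: [0.3794, 0.019, 0.2986]
eef_rot: [3.141, -0.001, 0.297]
force: [0.2, 0.4, 0.1]
width: 0.0855
gripper_force: 0.0
```

View pics/z4.png

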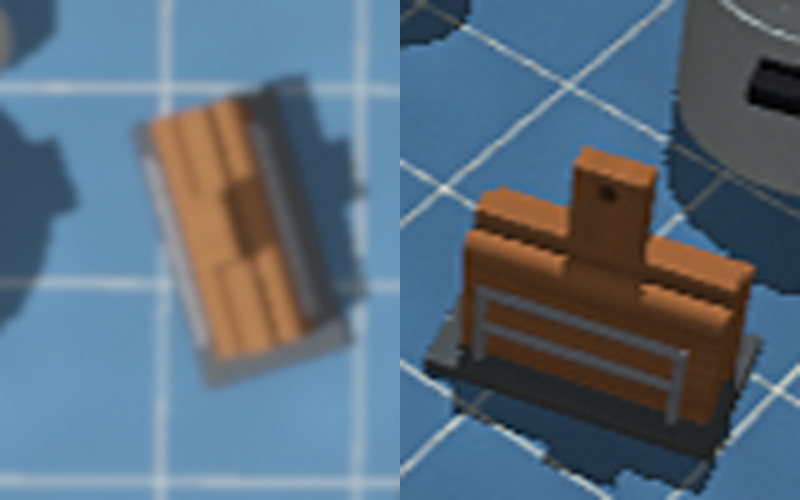

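The paddle is seated between the two boards, upright with its ends level, and the arm is clear.

```bash
python3 -c "
from cell import env
print(env.sign_off())"
```

```text
the job is handed in; nothing more can be done
None
```

The paddle board is in the steel rack between the two boards: down on the base, upright, handle up, ends about level with theirs. The arm was clear and the job was handed in at about 13 s; the sign-off returned no verdict.

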